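Nip the padlock in the vise, dial it open and draw out its shackle

TASK

The cupboard padlock is to get a longer shackle. It lies on its back, loose between the jaws of the drill vise: wind the crank clockwise until the jaw nips it firmly, turn the lock's dial until its red mark comes round to the red index line and you feel it drop into its notch, then draw the short shackle straight out of the lock. Finish while holding that shackle in the gripper, lifted about 25 cm above the bench and clear of the lock and vise, with the lock still clamped in the vise and the spare shackle, file and sanding block left alone.

Things in the scene. Friction and masses are not known exactly. Their poses are not given: they have to be found in the camera images.
- vise: Green drill vise fixed on a wooden block (126 x 176 x 46 mm). Origin: under the block, on the bench. y runs along the screw from the crank (-y) to the fixed jaw (+y, face at y = 36 mm); z up; the lock's shackle sticks out to -x. Rails carrying the lock: tops 68 mm above the bench; jaws: x from -34 to 34 mm, tops 90 mm up. Block and casting end at y = -102 mm; only screw and crank lie beyond.
- jaw: The vise's sliding jaw; screw and crank travel with it along the vise's +y. Its frame coincides with the vise's when the crank reads 0; its face is then at y = -38 mm, leaving 74 mm between the jaws for the 64 mm wide lock.
- crank (a joint): Vise crank angle (rad): 0 with the knob straight above the screw, growing clockwise seen from the crank's end (over the top the knob moves to the vise's +x). Each turn moves jaw and crank 10 mm to +y. It takes about 4.5 N at the knob and stays where left. Both jaws touch the lock near 6.3 rad, then it jams; about 10 N at the knob clamps the lock well.
- crank_hub (a point): Point on the screw's axis, 80 mm above the bench, in the plane in which the middle of the crank's knob circles; travels with the jaw.
- crank_knob (a point): Middle of the crank's black, freely spinning knob, 18 mm thick and 48 mm long, parallel to the screw (vise y); it circles at 28 mm radius about crank_hub in a vertical plane. The crank arm (18 mm wide) starts 6 mm past its vise end. At the lowest point of its circle the middle is 52 mm above the bench, the screw and its hub (radius 10 mm) 28 mm above it.
- lock: Brass combination padlock with steel end cap, 64 x 64 x 32 mm, 0.4 kg, lying on its back on the vise's rails. Origin: centre of its underside; z up through the dial, y across between the jaws; the shackle sticks out of its -x face (x = -32 mm). A short red index line on its face lies between dial and shackle.
- dial (a joint): Dial angle (rad), growing clockwise seen from above; 0 where its red mark meets the red index line: there is the notch. Starts 1 to 2.7 rad short of it (negative): clockwise is shorter. Turns at about 0.03 N m with faint clicks every 0.35 rad. The notch draws it in from 0.5 rad before 0; within 0.1 rad of 0 the bolt drops and the dial is caught, with 0.15 rad of play either way.
- dial_grip (a point): On the dial's axis, 47 mm above the lock's underside. The black fluted knob is 32 mm in diameter, from 36 to 56 mm above the lock's underside; under it a flange 44 mm in diameter with its top at 36 mm: fingertips must stay above that.
- bolt (a joint): The locking bolt hidden inside the padlock (m): about 0 while it sits in the shackle's notch and holds it; 0.005 when it has dropped into the dial's notch and the shackle is free.
- shackle: The lock's short shackle: loose steel U of 9 mm round bar, 0.09 kg, legs 40 mm apart (49 mm over the outsides). Origin: midway between the straight legs, 26 mm before the lock's end face, 16 mm above the lock's underside: pinch it there across both legs. x points along the legs into the lock; bow 34.5 mm to -x, leg ends 68 mm to +x (42 mm in the lock). Freed, it slides out to -x.
- spare_shackle: Bystander: the longer spare shackle, a loose steel U lying flat on the bench to the left, 50 x 150 mm. Leave it alone.
- file: Bystander: a file with a wooden handle, 272 mm long, lying on the bench to the right. Leave it alone.
- sanding_block: Bystander: a cork sanding block, 46 x 90 x 27 mm, lying on the bench between robot and crank. Leave it alone.

How it is judged:
On the way, in this order (a step that is already met when the one before it is completed fails the run):
1. the vise jaw grips the lock (contact force between jaw and lock above 15 N), for 0.3 s.
2. with the lock gripped, the dial is in its notch and the bolt has dropped (value of joint bolt above 0.004 m and contact force between jaw and lock above 10 N), for 0.2 s.
3. the shackle is drawn right out of the lock, in the fingers (distance between shackle and lock above 0.112 m and contact force between the fingers and shackle above 1 N), for 0.1 s.
At the end, for the whole second after the job is handed in: The fingers hold the short shackle at rest more than 20 cm above the bench, touching neither lock nor vise; the bolt is dropped in the dial's notch; the lock lies flat on the rails, gripped by the jaw with over 10 N; spare shackle, file and sanding block are within 3 cm of where they lay (all of step 2 and height (world z) of shackle above 0.2 m and contact force between the fingers and shackle above 1 N and contact force between shackle and lock below 0.05 N and contact force between shackle and vise below 0.05 N and linear speed of shackle below 0.03 m/s and z of lock in the frame of vise below 0.073 m and angle between lock's own z axis and vertical below 0.08 rad and distance of each of spare_shackle, file, sanding_block from where it was at the start of the episode below 0.03 m); the arm keeps its last pose, push and grip.
It fails at once if the lock is dragged out of the vise (raised by 10 mm or shifted by 15 mm along the jaws) (z of lock in the frame of vise above 0.078 m or x of lock in the frame of vise above 0.018 m or x of lock in the frame of vise below -0.018 m).
It fails at once if the shackle is forced out past the bolt (distance between shackle and lock above 0.075 m and value of joint bolt below 0.002 m).
It fails at once if the spare shackle, the file or the sanding block is shifted by more than 3 cm (distance of any of spare_shackle, file, sanding_block from where it was at the start of the episode above 0.03 m).
It also fails if it takes over 72 s, if anything falls off the work surface, if the arm or the gripper's body presses on something with over 40 N, if the wrist force passes 120 N, or if a joint passes its speed limit or range.

ROBOT

A 7-joint arm with a two-finger parallel gripper is mounted at the origin on the work surface; the furniture and walls round the work are solid. World frame = base frame: x ahead of the robot, y to its left, z up, the work surface at z = 0. Lengths are in m, angles in rad, forces in N, time in s.
With the tool pointing down it reaches from about 0.425 to 0.825 m from the base axis. Payload 3.6 kg.
Tool frame: the origin (TCP) lies between the finger pads; the fingertips stand 17 mm ahead of it and the grasp point (between the pads) lies 2 mm behind it; z points along the fingers, y is the line along which they close (so a half turn about z gives the same grasp; the last joint's range is limited). The gripper opens to 85 mm and grips with 20 to 120 N. Pads are 22 mm wide; open, the fingers measure 114 mm over their backs; the gripper's body (76 mm by 85 mm) begins 54 mm behind the grasp point. The pads swing forward as they close: fully open they stand 13 mm farther back than shut.
Start: joints at [1.315, 0.615, -0.013, 1.423, 0.008, 1.103, -0.04], TCP at [0.148, -0.633, 0.248] pointing down, gripper open.
Joint ranges: [-3.12, 3.12], [-0.3, 2.06], [-1.34, 1.32], [0.26, 2.42], [-1.36, 4.5], [0.01, 1.98], [-2.84, 2.84]. Speed limits (rad/s): [2.79, 2.79, 3.14, 3.14, 3.14, 3.14, 3.14].

INTERFACE

Orientations are given as a unit quaternion [w, x, y, z].
In Python, from bench import r gives the robot as it stands.
- The arm moves only by the shell command python3 -m crank 'ROWS'. ROWS is JSON, a list of rows, each an object with "travel": the shift along the tool's x, y, z in m, a list of three; "rotation": the turn, a rotation vector about the tool's x, y, z in rad, a list of three; "claw": the closure in counts, from 0 (fully open) to 255 (shut). In form: [{"travel": [dx, dy, dz], "rotation": [rx, ry, rz], "claw": claw}, ...]. A call has exactly 5 rows; each row is the pose to reach, as a shift and turn from the pose commanded when the call began, along the tool's axes at that moment; what a row does not reach only later rows make up. A row lasts 1/8 s, in which the tool goes at most 62.5 mm and 10.7 degrees, less where a joint would pass 70% of its speed; a pose out of reach is approached as far as the arm can. A call with a gripper value outside its range is refused whole. The fingers move at their own pace and stop on an object; the grip force is fixed at half the most. Time passes only in rows, so rows that repeat a pose let the fingers close, or fill a call up. It gives the time, the measured TCP pose, the force, the opening and the grip force at its end, in the units of the state.
- r.read_state(): the state, without advancing time (a new reading comes with each control period).
- r.snapshot(name): name is "scene" or "top" or "wrist"; returns the picture (480x640x3 uint8, red, green, blue); there is no depth.
- r.camera_model(name): a dict with "fov_y" (degrees; the focal length in pixels is half the picture's height over the tangent of half this angle, whatever the lens; pixels are square), "cx", "cy" (the principal point, pixels), "extrinsics" (4x4, takes a point from world to camera coordinates). Camera axes: x right, y down, z forward; pixel columns grow to the right and rows downward; lengths in m; the calibration is good to about 2 mm. A picture is of the moment at which its call begins: read the wrist's pose just before it. camera_model takes no time and is no camera call; for the wrist camera it gives the pose at the moment of the call.
- r.close_job(): hands the job in; it is judged then, once.
Trained networks look in the newest picture that a camera, given by its name, has taken for a name from the list of things; names that differ only in an ending like _2 or _b are one class to them, and where a whole thing is asked for, a point or a joint stands for the part that bears it (a point fixed in the world has none). Each returns a list of dicts, best first, with "confidence" (0 to 1); they miss things now and then, are a little off and sometimes report something else, mostly with a low value. They report only what shows in the picture. A call takes as long as a camera call.
- r.recognise(camera, name): "box" ([centre column, centre row, width, height] in pixels, round what is visible of it).
- r.pinpoint(camera, name): "at" ([row, column] in pixels: a listed point, or the origin of a listed thing).
The state is a dict: "t": time; "qpos": joint angles; "qd": joint speeds; "joint_torque": joint torques, N m; "ee_pos": TCP position; "eef_rot": TCP orientation; "contact_force": force on the tool from outside, world axes, zero at the start; "moment": the same for the moment, N m; "finger_gap": opening from 0.0 (shut) to 1.0 (fully open); "grasp_force": force on a finger pad.
Only numpy, scipy, OpenCV 4.12 (cv2) and the standard library are available. Lean on these libraries where they do the work, as an engineer would, in place of code of your own. Each camera call takes 0.05 s, during which the arm holds its last target. There are 200 camera calls.

## Working session

There is one attempt and no reset: what is moved stays moved. The work goes in short steps, Python scripts to look and compute and a shell command to move; the robot and the scene stay as the last step left them, time stands still between calls to the robot, and variables do not carry over. Pictures are saved under pics/ and viewed, at most 10 in all, crops included, and the job is handed in when it is done.

```bash
ls; mkdir -p pics; python3 - <<'E'
from bench import r
import cv2,numpy as np
s=r.read_state();print(s)
for c in ["scene","top"]:
    im=r.snapshot(c);cv2.imwrite(f"pics/{c}0.png",im[:,:,::-1])
    m=r.camera_model(c);print(c,m)
    for n in ["vise","crank_hub","crank_knob","lock","dial_grip","shackle","spare_shackle","file","sanding_block"]:
        print(n,[(np.round(d["at"],1),round(d["confidence"],2)) for d in r.pinpoint(c,n)[:2]])
E
```

```text
pics
{'t': 0.0, 'qpos': array([ 1.31452377,  0.61592822, -0.01262945,  1.42495184,  0.00809506,
        1.10338314, -0.04039213]), 'qd': array([0.00052812, 0.0007509 , 0.00041558, 0.00047737, 0.00094024,
       0.00014627, 0.0013604 ]), 'joint_torque': array([-9.76247043e-05, -4.69216275e+01,  2.59035062e-01, -1.71036834e+01,
        1.00266893e-02,  9.59131488e-03,  4.37635507e-06]), 'ee_pos': array([ 0.14788993, -0.6321921 ,  0.24711466]), 'eef_rot': array([-1.30004920e-03,  9.93402203e-01,  1.14674959e-01, -1.63609381e-04]), 'contact_force': array([ 0.1945054 , -0.18713114,  0.73894708]), 'moment': array([0.02070123, 0.00105724, 0.03608745]), 'grasp_force': 0.0, 'finger_gap': 0.9970333201590488}
scene {'fov_y': 56.726358435577495, 'cx': 319.7308204793971, 'cy': 240.2296122907152, 'extrinsics': array([[-0.55342017, -0.83280404, -0.01278843,  0.20395144],
       [-0.64964812,  0.44121508, -0.61910143,  0.44131685],
       [ 0.52123262, -0.33431523, -0.7852069 ,  0.76044933],
       [ 0.        ,  0.        ,  0.        ,  1.        ]])}
vise [(array([247.9, 277.2]), 0.61)]
crank_hub
[... 429 characters left out ...]
[[-0.00545849, -0.9999842 ,  0.00134261, -0.09027563],
       [-0.98244024,  0.00511231, -0.1865075 ,  0.5129952 ],
       [ 0.18649769, -0.00233708, -0.98245262,  1.21982905],
       [ 0.        ,  0.        ,  0.        ,  1.        ]])}
vise [(array([194.4, 308.8]), 0.6)]
crank_hub [(array([193.1, 396. ]), 0.77)]
crank_knob [(array([203.3, 395. ]), 0.71)]
lock [(array([187.3, 307.4]), 0.58), (array([181.4, 307.7]), 0.36)]
dial_grip [(array([182.1, 307.1]), 0.83), (array([213.8, 305.4]), 0.24)]
shackle [(array([287.4, 385.6]), 0.66), (array([209.9, 305.8]), 0.6)]
spare_shackle [(array([305.3, 234.5]), 0.93)]
file [(array([274.4, 465.9]), 0.64)]
sanding_block [(array([285.7, 382.6]), 0.82)]
```

```bash
cat > h.py <<'E'
from bench import r
import numpy as np
from scipy.spatial.transform import Rotation as R
def cam(c):
    m=r.camera_model(c);f=240/np.tan(np.radians(m["fov_y"]/2));return f,m["cx"],m["cy"],np.array(m["extrinsics"])
def onplane(c,at,z,m=None):
    f,cx,cy,E=m or cam(c);d=E[:3,:3].T@np.array([(at[1]-cx)/f,(at[0]-cy)/f,1]);o=-E[:3,:3].T@E[:3,3]
    return o+d*(z-o[2])/d[2]
def proj(c,p,m=None):
    f,cx,cy,E=m or cam(c);q=E[:3,:3]@p+E[:3,3];return np.array([cy+f*q[1]/q[2],cx+f*q[0]/q[2]])
def tri(obs):
    from scipy.optimize import least_squares
    ms=[(m if m else cam(c),at) for c,at,m in obs]
    s=least_squares(lambda p:np.concatenate([proj(0,p,m)-at for m,at in ms]),[.5,0,.1]);return s.x,abs(s.fun).max()
def pose():
    s=r.read_state();return s["ee_pos"],R.from_quat(s["eef_rot"],scalar_first=True)
E
python3 - <<'E'
from h import *
print(tri([("scene",(202.4,337.3),None),("top",(193.1,396),None)]))
print(tri([("scene",(211.2,345.4),None),("top",(203.3,395),None)]))
print(tri([("scene",(218.9,270.9),None),("top",(182.1,307.1),None)]))
print("dial",onplane("top",(182.1,307.1),.115),"hub",onplane("top",(193.1,396),.08),"shack",onplane("top",(209.9,305.8),.084))
print("vise0",onplane("top",(194.4,308.8),0), "sand",onplane("top",(285.7,382.6),.013),"spare",onplane("top",(305.3,234.5),.005))
E
```

```text
(array([ 0.60092468, -0.21411009,  0.07695469]), np.float64(2.393947105021198))
(array([ 0.5791489 , -0.21580848,  0.0656015 ]), np.float64(0.08440972957913573))
(array([ 0.61051334, -0.03515624,  0.12332889]), np.float64(1.3063644431667853))
dial [ 0.61138044 -0.03660778  0.115     ] hub [ 0.59713256 -0.21677843  0.08      ] shack [ 0.56188942 -0.03275747  0.084     ]
vise0 [ 0.61633934 -0.0351867   0.        ] sand [ 0.41477756 -0.19091715  0.013     ] spare [0.3761129  0.11963557 0.005     ]
```

View pics/top0.png

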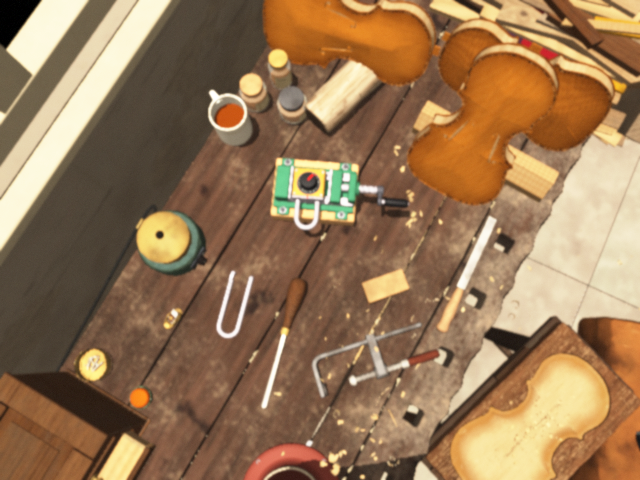

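View pics/scene0.png

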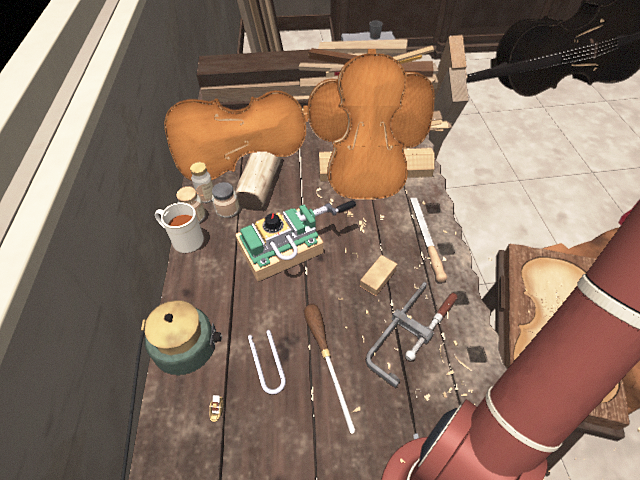

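The scene shows the vise with its crank towards −y at top pixel (396,193). The knob points to the robot side, the dial is near (309,182), and the shackle opens towards the robot at (306,212). The spare is at (235,305), the sanding block at (386,286) and the file at (467,275), so the pinpoints agree with the picture.

```bash
cat >> h.py <<'E'
def go(p,yaw,frac=1):
    "shift and turn in tool axes to TCP p, tool down, tool x at yaw (deg)"
    e,Q=pose();T=R.from_matrix(np.array([[np.cos(a:=np.radians(yaw)),np.sin(a),0],[np.sin(a),-np.cos(a),0],[0,0,-1]]).T if 0 else np.column_stack([[np.cos(np.radians(yaw)),np.sin(np.radians(yaw)),0],[np.sin(np.radians(yaw)),-np.cos(np.radians(yaw)),0],[0,0,-1]]))
    print("travel",np.round(Q.inv().apply(np.array(p)-e),4).tolist(),"rot",np.round((Q.inv()*T).as_rotvec(),3).tolist())
E
python3 -c "
from h import *
go([.55,-.2,.26],86)"
```

```text
travel [0.49, -0.3299, -0.0117] rot [-0.0, -0.0, -1.271]
```

```bash
sed -i 's/^    e,Q=pose.*/    e,Q=pose();c,s=np.cos(np.radians(yaw)),np.sin(np.radians(yaw));T=R.from_matrix([[c,s,0],[s,-c,0],[0,0,-1]])/' h.py
python3 -m crank '[{"travel":[0.05,-0.033,-0.01],"rotation":[0,0,-0.13],"claw":0},{"travel":[0.1,-0.066,-0.01],"rotation":[0,0,-0.26],"claw":0},{"travel":[0.15,-0.1,-0.01],"rotation":[0,0,-0.39],"claw":0},{"travel":[0.2,-0.133,-0.01],"rotation":[0,0,-0.52],"claw":0},{"travel":[0.25,-0.166,-0.01],"rotation":[0,0,-0.65],"claw":0}]'
python3 -c "
from h import *
go([.55,-.2,.26],86)"
```

```text
t: 1.62
ee_pos: [0.3549, -0.413, 0.2587]
eef_rot: [0.001, 0.904, 0.428, 0.0]
contact_force: [1.5, -0.6, 0.0]
finger_gap: 1.0
grasp_force: 0.0
travel [0.2884, 0.0158, -0.0013] rot [0.001, 0.001, -0.617]
```

```bash

python3 -m crank '[{"travel":[0.058,0.003,0],"rotation":[0,0,-0.125],"claw":0},{"travel":[0.116,0.006,0],"rotation":[0,0,-0.25],"claw":0},{"travel":[0.174,0.009,0],"rotation":[0,0,-0.375],"claw":0},{"travel":[0.232,0.012,0],"rotation":[0,0,-0.5],"claw":0},{"travel":[0.288,0.016,0],"rotation":[0,0,-0.617],"claw":0}]'
python3 - <<'E'
from h import *
import cv2
print(r.read_state()["qpos"].round(2))
m=cam("wrist");im=r.snapshot("wrist");cv2.imwrite("pics/w1.png",im[:,:,::-1])
for n,z in [("crank_hub",.08),("crank_knob",.065),("dial_grip",.115),("shackle",.084),("lock",.068),("vise",0)]:
    for d in r.pinpoint("wrist",n)[:2]: print(n,np.round(d["at"],1),round(d["confidence"],2),onplane(0,d["at"],z,m).round(4))
np.savez("m1.npz",E=m[3],k=m[:3])
E
```

```text
t: 2.25
ee_pos: [0.5508, -0.2012, 0.2587]
eef_rot: [0.0, 0.731, 0.682, 0.0]
contact_force: [0.6, -1.1, -0.3]
finger_gap: 0.997
grasp_force: 0.0
[ 0.56  0.53 -0.4   1.59  0.23  1.06  0.03]
crank_knob [227.1 353.1] 0.57 [ 0.5755 -0.2234  0.065 ]
```

View pics/w1.png

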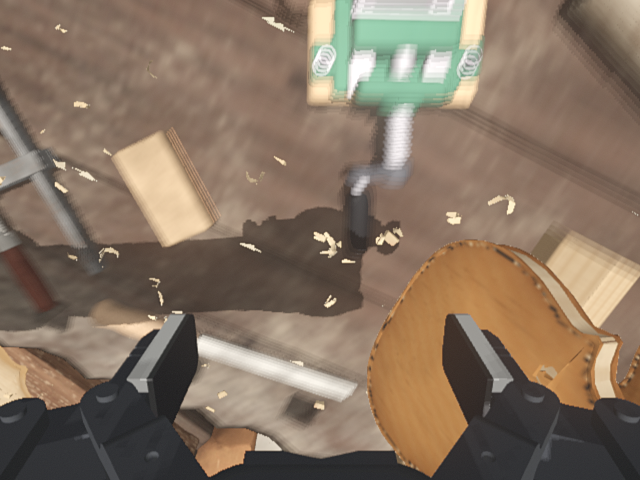

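The wrist view, slightly blurred, shows the knob at about (357,215), the hub near (397,170) and the crank arm pointing to −x. I'll retake it now the arm is settled.

```bash

python3 - <<'E'
from h import *
import cv2
m=cam("wrist");im=r.snapshot("wrist");cv2.imwrite("pics/w2.png",cv2.resize(im[60:320,240:540,::-1],None,fx=2,fy=2))
f,cx,cy,E=m; print(f,cx,cy,(-E[:3,:3].T@E[:3,3]).round(3),E[:3,:3].round(2).tolist(),pose()[0])
for n,z in [("crank_hub",.08),("crank_knob",.065)]:
    for d in r.pinpoint("wrist",n)[:2]: print(n,np.round(d["at"],1),round(d["confidence"],2),onplane(0,d["at"],z,m).round(4))
for t,z,px in [("blockL",.046,(105,308)),("blockR",.046,(108,477)),("topL",.046,(0,312)),("topR",.046,(0,486))]: print(t,onplane(0,px,z,m))
E
```

```text
427.6613925576983 319.625506493955 232.92503054136822 [ 0.555 -0.124  0.385] [[1.0, -0.08, -0.0], [-0.07, -0.95, 0.31], [-0.02, -0.31, -0.95]] [ 0.5484945  -0.20455479  0.25828454]
crank_knob [222.4 355.6] 0.85 [ 0.5748 -0.2232  0.065 ]
blockL [ 0.54464996 -0.13336671  0.046     ]
blockR [ 0.67255774 -0.14531556  0.046     ]
topL [ 0.5534842  -0.06272697  0.046     ]
topR [ 0.67602427 -0.07210086  0.046     ]
```

View pics/w2.png

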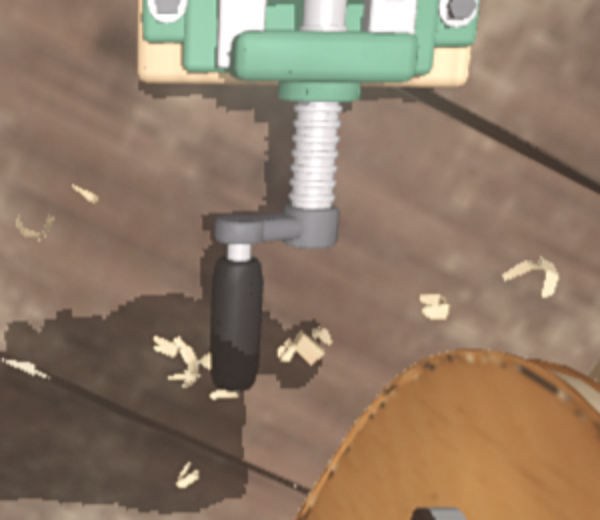

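The settled view shows the knob axis clearly, with its middle at full-frame px (358,221) and the hub boss at (397,174). The block's front edge runs from (310,102) to (473,102).

```bash

python3 - <<'E'
from h import *
m=cam("wrist")
b=onplane(0,(102,310),.046,m);c=onplane(0,(102,474),.046,m);print("block",b,c,np.degrees(np.arctan2(*(c-b)[1::-1])),np.linalg.norm(c-b))
print("hub",onplane(0,(173.5,397.5),.08,m))
for z in(.06,.065,.07,.08,.09,.1): print(z,onplane(0,(221,358),z,m),"armend",onplane(0,(175,359),z,m))
k=np.array([.5755,-.221,.066]);print("scene proj",proj("scene",k),"top",proj("top",k), proj("scene",k+[0,0,.028]),proj("top",k+[0,0,.028]))
E
```

```text
block [ 0.54671794 -0.13069664  0.046     ] [ 0.67062058 -0.14007105  0.046     ] -4.326726116711012 0.12425676409857346
hub [ 0.60608418 -0.1836581   0.08      ]
0.06 [ 0.57754049 -0.22318415  0.06      ] armend [ 0.58004564 -0.18651788  0.06      ]
0.065 [ 0.57718848 -0.2216552   0.065     ] armend [ 0.57965506 -0.18555334  0.065     ]
0.07 [ 0.57683647 -0.22012625  0.07      ] armend [ 0.57926449 -0.18458879  0.07      ]
0.08 [ 0.57613244 -0.21706836  0.08      ] armend [ 0.57848334 -0.1826597   0.08      ]
0.09 [ 0.57542841 -0.21401047  0.09      ] armend [ 0.57770219 -0.1807306   0.09      ]
0.1 [ 0.57472439 -0.21095257  0.1       ] armend [ 0.57692104 -0.17880151  0.1       ]
scene proj [211.10212287 347.92972902] top [205.01371748 397.63279716] [203.23158319 348.36423587] [201.71000707 399.03174257]
```

```bash

python3 - <<'E'
from h import *
m=cam("wrist")
print(tri([(0,(240,458),m),("top",(160,410),None)]), "scene leftmost",tri([("top",(160,410),None),("scene",(172,328),None)]))
print(tri([(0,(350,373),m),("top",(203,468),None)]),tri([("scene",(199,365),None),("top",(203,468),None)]))
go([.577,-.225,.16],85.7);go([.577,-.225,.065],85.7)
E
```

```text
(array([ 0.66553405, -0.25284618,  0.03979551]), np.float64(6.732880782655229)) scene leftmost (array([ 0.66171066, -0.2363666 ,  0.1169576 ]), np.float64(5.198679991940651))
(array([ 0.59065639, -0.3784071 ,  0.00702222]), np.float64(1.3155006499464719)) (array([ 0.62458489, -0.3709004 , -0.0353209 ]), np.float64(14.938883143299847))
travel [-0.0187, 0.0298, 0.0984] rot [-0.0, 0.001, -0.002]
travel [-0.0186, 0.0298, 0.1934] rot [-0.0, 0.001, -0.002]
```

```bash

python3 -m crank '[{"travel":[-0.019,0.03,0.04],"rotation":[0,0,0],"claw":0},{"travel":[-0.019,0.03,0.09],"rotation":[0,0,0],"claw":0},{"travel":[-0.019,0.03,0.13],"rotation":[0,0,0],"claw":60},{"travel":[-0.019,0.03,0.165],"rotation":[0,0,0],"claw":60},{"travel":[-0.019,0.03,0.193],"rotation":[0,0,0],"claw":60}]'
python3 -m crank '[{"travel":[0,0,0],"rotation":[0,0,0],"claw":120},{"travel":[0,0,0],"rotation":[0,0,0],"claw":255},{"travel":[0,0,0],"rotation":[0,0,0],"claw":255},{"travel":[0,0,0],"rotation":[0,0,0],"claw":255},{"travel":[0,0,0],"rotation":[0,0,0],"claw":255}]'
```

```text
t: 3.38
ee_pos: [0.5772, -0.2247, 0.0638]
eef_rot: [-0.0, 0.733, 0.68, -0.0]
contact_force: [0.2, 0.8, -0.1]
finger_gap: 0.764
grasp_force: 0.0
t: 4.0
ee_pos: [0.5743, -0.2239, 0.0657]
eef_rot: [-0.003, 0.733, 0.68, -0.003]
contact_force: [-7.0, 0.7, 1.4]
finger_gap: 0.156
grasp_force: 48.4
```

```bash

python3 - <<'E'
from h import *
import cv2
im=r.snapshot("wrist");im2=r.snapshot("scene")
a=cv2.resize(im[150:450,170:470,::-1],(600,600));b=cv2.resize(im2[150:290,290:430,::-1],(600,600))
cv2.imwrite("pics/w3.png",cv2.resize(np.hstack([a,b]),(800,400)))
print(r.read_state()["contact_force"],r.read_state()["moment"])
E
```

```text
[-6.2537279   1.06582508  0.14359953] [ 0.15562507  1.13948097 -0.140523  ]
```

View pics/w3.png

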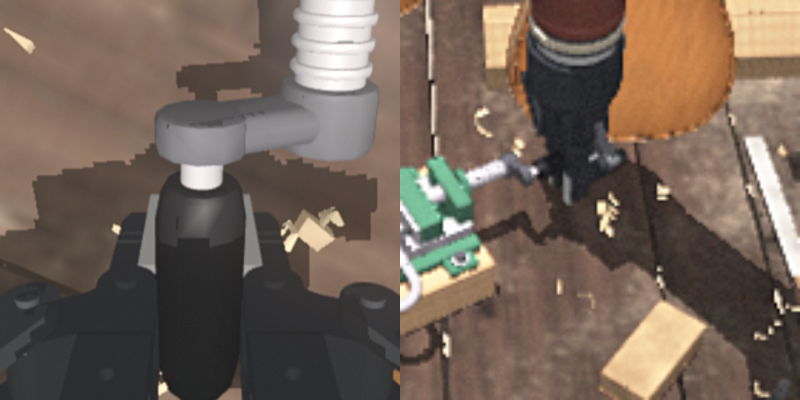

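The knob sits centred between the pads, with the arm to the +x hub clear. I'll start cranking: −x side up to the top.

```bash

python3 -m crank '[{"travel":[0.001,-0.0028,-0.0108],"rotation":[0,0,0],"claw":255},{"travel":[0.001,-0.0011,-0.0218],"rotation":[0,0,0],"claw":255},{"travel":[0.002,0.0047,-0.0313],"rotation":[0,0,0],"claw":255},{"travel":[0.003,0.0138,-0.0378],"rotation":[0,0,0],"claw":255},{"travel":[0.003,0.0252,-0.0402],"rotation":[0,0,0],"claw":255}]'
python3 - <<'E'
from h import *
s=r.read_state();print(s["contact_force"],s["moment"],s["ee_pos"])
for c in("top","scene"):
    r.snapshot(c)
    for n in("crank_knob","crank_hub"):
        for d in r.pinpoint(c,n)[:2]: print(c,n,d)
E
```

```text
t: 4.72
ee_pos: [0.5943, -0.2238, 0.0853]
eef_rot: [-0.011, 0.733, 0.68, -0.007]
contact_force: [10.4, -6.4, -83.6]
finger_gap: 0.155
grasp_force: 78.7
[ 10.37062435  -6.35894794 -83.64651857] [-1.24236594 -2.24762722 -0.13226907] [ 0.59431327 -0.22384734  0.08525932]
top crank_knob {'at': [191.9, 398.9], 'confidence': 0.52}
top crank_knob {'at': [306.8, 234.5], 'confidence': 0.21}
top crank_hub {'at': [193.6, 396.2], 'confidence': 0.54}
scene crank_knob {'at': [278.7, 377.4], 'confidence': 0.71}
scene crank_knob {'at': [196.2, 341.0], 'confidence': 0.54}
scene crank_hub {'at': [201.4, 339.9], 'confidence': 0.77}
```

The force says the knob is on the upper branch: it started at z≈0.092, not 0.067, and was held low in the fingers. I'll relieve the load and look.

```bash

python3 -m crank '[{"travel":[0,0,0.01],"rotation":[0,0,0],"claw":255},{"travel":[0,-0.004,0.02],"rotation":[0,0,0],"claw":255},{"travel":[0,-0.004,0.02],"rotation":[0,0,0],"claw":200},{"travel":[0,-0.004,0.02],"rotation":[0,0,0],"claw":120},{"travel":[0,-0.004,0.02],"rotation":[0,0,0],"claw":100}]'
python3 -m crank '[{"travel":[-0.01,-0.01,-0.02],"rotation":[0,0,0],"claw":60},{"travel":[-0.02,-0.02,-0.07],"rotation":[0,0,0],"claw":60},{"travel":[-0.03,-0.025,-0.12],"rotation":[0,0,0],"claw":0},{"travel":[-0.03,-0.025,-0.14],"rotation":[0,0,0],"claw":0},{"travel":[-0.03,-0.025,-0.14],"rotation":[0,0,0],"claw":0}]'
python3 -m crank '[{"travel":[0,0,0],"rotation":[0,0,0],"claw":0},{"travel":[0,0,0],"rotation":[0,0,0],"claw":0},{"travel":[0,0,0],"rotation":[0,0,0],"claw":0},{"travel":[0,0,0],"rotation":[0,0,0],"claw":0},{"travel":[0,0,0],"rotation":[0,0,0],"claw":0}]'
python3 - <<'E'
from h import *
import cv2
m=cam("wrist");im=r.snapshot("wrist");im2=r.snapshot("scene")
a=im[0:300,240:540,::-1];b=cv2.resize(im2[170:290,230:370,::-1],(350,300))
cv2.imwrite("pics/w4.png",np.hstack([a,b]))
for c in("wrist","scene"):
    for n in("crank_knob","crank_hub"):
        for d in r.pinpoint(c,n)[:2]: print(c,n,d)
np.save("m4.npy",np.array(m,dtype=object),allow_pickle=True);print(r.read_state()["contact_force"])
E
```

```text
t: 5.65
ee_pos: [0.6025, -0.2212, 0.0887]
eef_rot: [0.003, 0.732, 0.681, 0.003]
contact_force: [-0.5, -0.9, 0.3]
finger_gap: 0.605
grasp_force: 0.0
t: 6.28
ee_pos: [0.5732, -0.2512, 0.2294]
eef_rot: [0.003, 0.733, 0.68, 0.001]
contact_force: [-0.5, -0.3, 0.6]
finger_gap: 0.997
grasp_force: 0.0
t: 6.9
ee_pos: [0.5723, -0.2503, 0.2252]
eef_rot: [-0.0, 0.733, 0.681, -0.0]
contact_force: [-0.4, 0.2, 0.1]
finger_gap: 0.999
grasp_force: 0.0
wrist crank_knob {'at': [170.8, 361.0], 'confidence': 0.56}
wrist crank_hub {'at': [163.8, 357.9], 'confidence': 0.96}
scene crank_knob {'at': [196.4, 342.3], 'confidence': 0.5}
scene crank_hub {'at': [200.9, 340.4], 'confidence': 0.89}
[ 0.82180069 -0.58723773 -0.1625177 ]
```

View pics/w4.png

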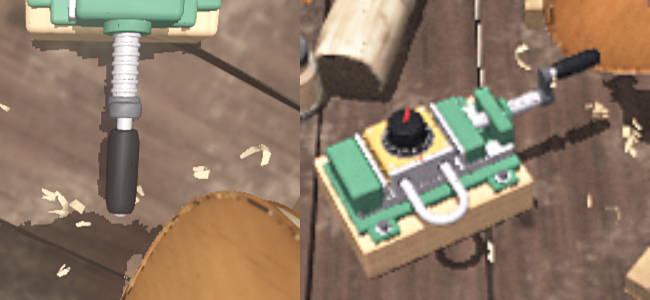

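The knob is now straight above the screw, with its middle at wrist px (362,168). In the scene crop the sliding jaw is close to the lock, and the dial's red mark points away from the shackle.

```bash

python3 - <<'E'
from h import *
m=cam("wrist")
for z in (.08,.104,.108): print(z,onplane(0,(168,362),z,m))
print("hub",onplane(0,(105,364),.08,m))
k=onplane(0,(168,362),.108,m)
print(proj("scene",k),proj("top",k))
go([k[0],k[1]-.004,.106],85.7)
E
```

```text
0.08 [ 0.60153924 -0.21808252  0.08      ]
0.104 [ 0.59945592 -0.21386066  0.104     ]
0.108 [ 0.5991087  -0.21315701  0.108     ]
hub [ 0.60436221 -0.17967191  0.08      ]
[194.56312627 340.09928306] [188.55492073 395.53878372]
travel [0.0351, 0.0243, 0.1196] rot [0.0, -0.0, 0.001]
```

```bash

python3 -m crank '[{"travel":[0.035,0.024,0.06],"rotation":[0,0,0],"claw":60},{"travel":[0.035,0.024,0.12],"rotation":[0,0,0],"claw":90},{"travel":[0.035,0.024,0.12],"rotation":[0,0,0],"claw":120},{"travel":[0.035,0.024,0.12],"rotation":[0,0,0],"claw":255},{"travel":[0.035,0.024,0.12],"rotation":[0,0,0],"claw":255}]'
python3 -m crank '[{"travel":[0,0,0],"rotation":[0,0,0],"claw":255},{"travel":[0,0,0],"rotation":[0,0,0],"claw":255},{"travel":[0,0,0],"rotation":[0,0,0],"claw":255},{"travel":[0,0.004,0],"rotation":[0,0,0],"claw":255},{"travel":[0,0.008,0],"rotation":[0,0,0],"claw":255}]'
```

```text
t: 7.82
ee_pos: [0.5997, -0.2184, 0.1083]
eef_rot: [0.002, 0.733, 0.68, 0.001]
contact_force: [0.0, -0.5, -0.5]
finger_gap: 0.193
grasp_force: 58.5
t: 8.45
ee_pos: [0.6063, -0.2187, 0.1076]
eef_rot: [0.0, 0.733, 0.68, -0.001]
contact_force: [-3.3, -0.2, 4.4]
finger_gap: 0.19
grasp_force: 59.0
```

```bash

python3 -m crank '[{"travel":[0.0005,0.0083,0.0029],"rotation":[0,0,0],"claw":255},{"travel":[0.001,0.0159,0.009],"rotation":[0,0,0],"claw":255},{"travel":[0.0016,0.021,0.0174],"rotation":[0,0,0],"claw":255},{"travel":[0.0022,0.0229,0.0269],"rotation":[0,0,0],"claw":255},{"travel":[0.0028,0.0214,0.0365],"rotation":[0,0,0],"claw":255}]'
```

```text
t: 9.07
ee_pos: [0.6261, -0.2175, 0.0679]
eef_rot: [-0.002, 0.733, 0.68, -0.002]
contact_force: [-10.6, -2.3, 9.8]
finger_gap: 0.185
grasp_force: 59.7
```

```bash

python3 -m crank '[{"travel":[0.0006,-0.0067,0.0085],"rotation":[0,0,0],"claw":255},{"travel":[0.0012,-0.0141,0.015],"rotation":[0,0,0],"claw":255},{"travel":[0.0017,-0.0232,0.0184],"rotation":[0,0,0],"claw":255},{"travel":[0.0023,-0.0329,0.0186],"rotation":[0,0,0],"claw":255},{"travel":[0.0028,-0.0421,0.0154],"rotation":[0,0,0],"claw":255}]'
```

```text
t: 9.7
ee_pos: [0.5912, -0.212, 0.0541]
eef_rot: [0.005, 0.733, 0.68, 0.004]
contact_force: [5.5, -3.2, -0.2]
finger_gap: 0.191
grasp_force: 59.2
```

```bash

python3 -m crank '[{"travel":[0.0006,-0.0076,-0.0061],"rotation":[0,0,0],"claw":255},{"travel":[0.0012,-0.0126,-0.0145],"rotation":[0,0,0],"claw":255},{"travel":[0.0017,-0.0144,-0.0241],"rotation":[0,0,0],"claw":255},{"travel":[0.0023,-0.0128,-0.0337],"rotation":[0,0,0],"claw":255},{"travel":[0.0028,-0.008,-0.0422],"rotation":[0,0,0],"claw":255}]'
```

```text
t: 10.32
ee_pos: [0.5776, -0.2078, 0.0954]
eef_rot: [-0.001, 0.733, 0.68, -0.001]
contact_force: [1.5, -3.8, -8.1]
finger_gap: 0.189
grasp_force: 58.6
```

```bash

python3 -m crank '[{"travel":[0,0.0062,-0.0056],"rotation":[0,0,0],"claw":255},{"travel":[0,0.0138,-0.0091],"rotation":[0,0,0],"claw":255},{"travel":[0,0.018,-0.01],"rotation":[0,0,0],"claw":255},{"travel":[0,0.0193,-0.0101],"rotation":[0,0,0],"claw":255},{"travel":[0,0.0193,-0.0101],"rotation":[0,0,0],"claw":255}]'
```

```text
t: 10.95
ee_pos: [0.5966, -0.2083, 0.1078]
eef_rot: [-0.001, 0.733, 0.681, -0.001]
contact_force: [-5.9, -1.7, 5.8]
finger_gap: 0.186
grasp_force: 60.2
```

```bash

python3 -m crank '[{"travel":[0,0.002,0],"rotation":[0,0,0],"claw":255},{"travel":[0,0.004,0.0],"rotation":[0,0,0],"claw":255},{"travel":[0,0.006,0.0],"rotation":[0,0,0],"claw":255},{"travel":[0,0.006,0],"rotation":[0,0,0],"claw":255},{"travel":[0,0.006,0],"rotation":[0,0,0],"claw":255}]'
```

```text
t: 11.58
ee_pos: [0.6033, -0.2086, 0.1081]
eef_rot: [-0.001, 0.733, 0.681, -0.001]
contact_force: [-5.3, -1.7, 6.4]
finger_gap: 0.186
grasp_force: 60.2
```

```bash

python3 -m crank '[{"travel":[0,0.002,0],"rotation":[0,0,0],"claw":255},{"travel":[0,0.004,0.001],"rotation":[0,0,0],"claw":255},{"travel":[0,0.006,0.0015],"rotation":[0,0,0],"claw":255},{"travel":[0,0.006,0.0015],"rotation":[0,0,0],"claw":255},{"travel":[0,0.006,0.0015],"rotation":[0,0,0],"claw":255}]'
```

```text
t: 12.2
ee_pos: [0.6081, -0.209, 0.1071]
eef_rot: [-0.002, 0.733, 0.681, -0.002]
contact_force: [-8.3, -1.8, 11.0]
finger_gap: 0.189
grasp_force: 60.7
```

```bash

python3 -m crank '[{"travel":[0,0.002,0.001],"rotation":[0,0,0],"claw":255},{"travel":[0,0.004,0.002],"rotation":[0,0,0],"claw":255},{"travel":[0,0.004,0.002],"rotation":[0,0,0],"claw":255},{"travel":[0,0.004,0.002],"rotation":[0,0,0],"claw":255},{"travel":[0,0.004,0.002],"rotation":[0,0,0],"claw":255}]'
```

```text
t: 12.82
ee_pos: [0.6118, -0.2092, 0.1058]
eef_rot: [-0.002, 0.733, 0.681, -0.002]
contact_force: [-9.7, -1.2, 14.6]
finger_gap: 0.186
grasp_force: 61.1
```

```bash

python3 -m crank '[{"travel":[0,0.002,0.001],"rotation":[0,0,0],"claw":255},{"travel":[0,0.004,0.002],"rotation":[0,0,0],"claw":255},{"travel":[0,0.004,0.002],"rotation":[0,0,0],"claw":255},{"travel":[0,0.004,0.002],"rotation":[0,0,0],"claw":255},{"travel":[0,0.004,0.002],"rotation":[0,0,0],"claw":255}]'
python3 - <<'E'
from h import *
import cv2
im=r.snapshot("top");im2=r.snapshot("scene")
a=cv2.resize(im[145:235,260:380,::-1],(400,300));b=cv2.resize(im2[190:280,230:350,::-1],(400,300))
cv2.imwrite("pics/w5.png",np.hstack([a,b]))
for n,z in(("dial_grip",.115),("shackle",.084),("lock",.068)):
  for d in r.pinpoint("top",n)[:2]: print(n,d,onplane("top",d["at"],z))
E
```

```text
t: 13.45
ee_pos: [0.615, -0.2095, 0.1042]
eef_rot: [-0.002, 0.733, 0.68, -0.003]
contact_force: [-11.4, -1.0, 17.0]
finger_gap: 0.19
grasp_force: 61.3
dial_grip {'at': [179.1, 303.7], 'confidence': 0.79} [ 0.61760679 -0.02981127  0.115     ]
dial_grip {'at': [186.7, 305.2], 'confidence': 0.19} [ 0.60192797 -0.03286047  0.115     ]
shackle {'at': [211.7, 303.3], 'confidence': 0.82} [ 0.55817416 -0.02770932  0.084     ]
shackle {'at': [305.6, 233.5], 'confidence': 0.23} [0.36940048 0.10873842 0.084     ]
lock {'at': [186.0, 303.5], 'confidence': 0.91} [ 0.61643327 -0.0270599   0.068     ]
```

View pics/w5.png

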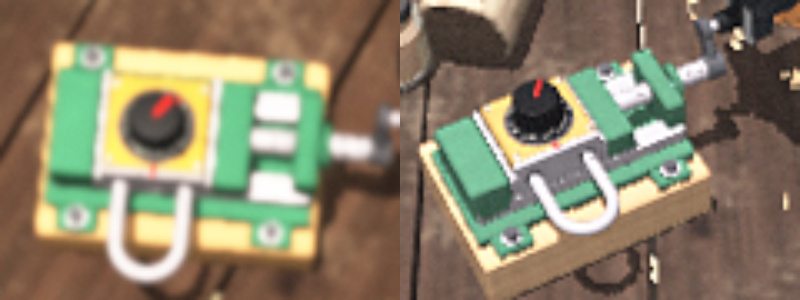

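The jaw has pushed the lock against the fixed jaw (it shifted about 4 px left), and the tangential force is about 19 N, so it's clamped. The dial's red mark is at about 150° (2.6 rad), to be turned clockwise to the index. I'll release and go to the dial.

```bash

python3 -m crank '[{"travel":[0,0,0],"rotation":[0,0,0],"claw":150},{"travel":[0,0,0],"rotation":[0,0,0],"claw":100},{"travel":[-0.005,0,-0.01],"rotation":[0,0,0],"claw":90},{"travel":[-0.005,0,-0.06],"rotation":[0,0,0],"claw":60},{"travel":[-0.005,0,-0.12],"rotation":[0,0,0],"claw":0}]'
python3 - <<'E'
from h import *
go([.6176,-.03,.23],156)
E
```

```text
t: 14.32
ee_pos: [0.6179, -0.2146, 0.2217]
eef_rot: [-0.001, 0.732, 0.681, 0.0]
contact_force: [1.0, 0.6, 0.0]
finger_gap: 0.949
grasp_force: 0.0
travel [0.1841, -0.0138, -0.008] rot [0.001, -0.002, -1.225]
```

```bash

python3 -m crank '[{"travel":[0.04,-0.003,-0.008],"rotation":[0,0,-0.17],"claw":0},{"travel":[0.08,-0.006,-0.008],"rotation":[0,0,-0.34],"claw":0},{"travel":[0.12,-0.01,-0.008],"rotation":[0,0,-0.51],"claw":0},{"travel":[0.16,-0.012,-0.008],"rotation":[0,0,-0.68],"claw":0},{"travel":[0.184,-0.014,-0.008],"rotation":[0,0,-0.85],"claw":0}]'
python3 -m crank '[{"travel":[0,0,0],"rotation":[0,0,-0.17],"claw":0},{"travel":[0,0,0],"rotation":[0,0,-0.34],"claw":0},{"travel":[0,0,0],"rotation":[0,0,-0.37],"claw":0},{"travel":[0,0,0],"rotation":[0,0,-0.37],"claw":0},{"travel":[0,0,0],"rotation":[0,0,-0.37],"claw":0}]'
python3 - <<'E'
from h import *
import cv2
print(r.read_state()["qpos"].round(2))
m=cam("wrist");im=r.snapshot("wrist");cv2.imwrite("pics/w6.png",im[:,:,::-1])
for n,z in [("dial_grip",.115),("shackle",.084),("lock",.068),("vise",0)]:
    for d in r.pinpoint("wrist",n)[:2]: print(n,np.round(d["at"],1),round(d["confidence"],2),onplane(0,d["at"],z,m).round(4))
E
```

```text
t: 14.95
ee_pos: [0.6179, -0.0268, 0.2301]
eef_rot: [0.001, 0.383, 0.924, 0.002]
contact_force: [0.4, 0.4, -0.0]
finger_gap: 1.0
grasp_force: 0.0
t: 15.58
ee_pos: [0.6174, -0.0306, 0.2287]
eef_rot: [0.0, 0.211, 0.977, 0.0]
contact_force: [-0.4, -0.6, 0.8]
finger_gap: 1.003
grasp_force: 0.0
[ 0.42  0.67 -0.71  1.53  0.47  1.11  0.75]
dial_grip [237.9 310.5] 0.73 [ 0.6167 -0.0362  0.115 ]
lock [212.4 308.5] 0.87 [ 0.6133 -0.0372  0.068 ]
```

View pics/w6.png

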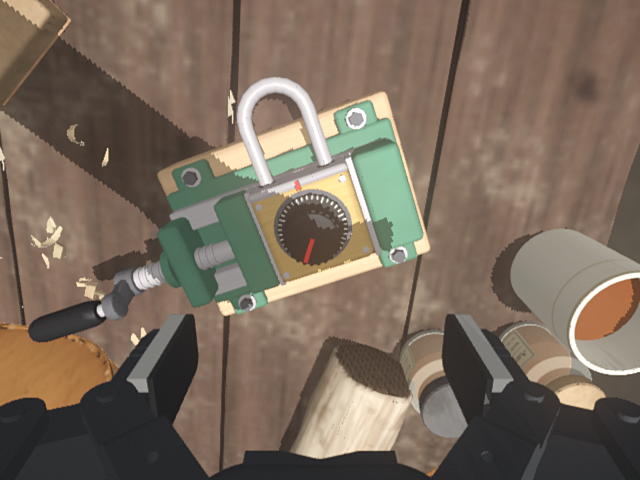

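Wrist view: the dial flange is centred at about (313,227), the red mark points down towards (304,262) and the index line is at (297,185). About 138° (2.4 rad) clockwise remains.

```bash

python3 - <<'E'
from h import *
m=cam("wrist")
c=onplane(0,(227.5,313.5),.104,m);i=onplane(0,(185,297),.1,m)
print(c,i,onplane(0,(237.9,310.5),.115,m))
for a in [(80,275),(180,262),(162,325)]:print(onplane(0,a,.084,m))
for p in(c,):print(proj("top",p),proj("scene",p))
go([c[0],c[1],.122],158)
E
```

```text
[ 0.61434075 -0.03347326  0.104     ] [ 0.58681814 -0.03194855  0.1       ] [ 0.61639639 -0.03620386  0.115     ]
[ 0.52655681 -0.01895372  0.084     ]
[ 0.57735384 -0.05317329  0.084     ]
[ 0.58344145 -0.01166822  0.084     ]
[182.18724353 305.78808385] [223.97178302 271.54760578]
travel [0.0015, -0.0038, 0.1065] rot [-0.0, 0.0, -0.041]
```

```bash

python3 -m crank '[{"travel":[0,-0.004,0.04],"rotation":[0,0,0],"claw":0},{"travel":[0,-0.004,0.08],"rotation":[0,0,0],"claw":30},{"travel":[0,-0.004,0.1065],"rotation":[0,0,0],"claw":60},{"travel":[0,-0.004,0.1065],"rotation":[0,0,0],"claw":90},{"travel":[0,-0.004,0.1065],"rotation":[0,0,0],"claw":110}]'
python3 -m crank '[{"travel":[0,0,0],"rotation":[0,0,0],"claw":255},{"travel":[0,0,0],"rotation":[0,0,0],"claw":255},{"travel":[0,0,0],"rotation":[0,0,0],"claw":255},{"travel":[0,0,0],"rotation":[0,0,0.1],"claw":255},{"travel":[0,0,0],"rotation":[0,0,0.2],"claw":255}]'
```

```text
t: 16.45
ee_pos: [0.6165, -0.0339, 0.1232]
eef_rot: [0.001, 0.211, 0.978, 0.001]
contact_force: [-0.9, 0.3, 0.7]
finger_gap: 0.572
grasp_force: 0.0
t: 17.08
ee_pos: [0.6162, -0.035, 0.1241]
eef_rot: [0.001, 0.309, 0.951, -0.0]
contact_force: [-2.0, -1.9, 5.7]
finger_gap: 0.347
grasp_force: 59.2
```

```bash

python3 -m crank '[{"travel":[0,0,0],"rotation":[0,0,0.18],"claw":255},{"travel":[0,0,0],"rotation":[0,0,0.36],"claw":255},{"travel":[0,0,0],"rotation":[0,0,0.54],"claw":255},{"travel":[0,0,0],"rotation":[0,0,0.72],"claw":255},{"travel":[0,0,0],"rotation":[0,0,0.9],"claw":255}]'
python3 -m crank '[{"travel":[0,0,0],"rotation":[0,0,0.18],"claw":255},{"travel":[0,0,0],"rotation":[0,0,0.36],"claw":255},{"travel":[0,0,0],"rotation":[0,0,0.54],"claw":255},{"travel":[0,0,0],"rotation":[0,0,0.72],"claw":255},{"travel":[0,0,0],"rotation":[0,0,0.85],"claw":255}]'
python3 -c "
from h import *
s=r.read_state();print(s['moment'],s['qpos'].round(2),s['contact_force'])"
```

```text
t: 17.7
ee_pos: [0.6154, -0.0355, 0.124]
eef_rot: [0.001, 0.693, 0.721, -0.001]
contact_force: [-3.6, -2.1, 6.9]
finger_gap: 0.344
grasp_force: 59.3
t: 18.32
ee_pos: [0.6147, -0.0352, 0.124]
eef_rot: [0.0, 0.928, 0.372, -0.001]
contact_force: [-4.9, -1.4, 6.7]
finger_gap: 0.349
grasp_force: 59.4
[-0.29905841  1.04517466  0.02058369] [ 0.09  0.7  -0.11  1.66  0.1   0.79 -0.88] [-4.86504955 -1.40365155  6.73701678]
```

```bash

python3 -m crank '[{"travel":[0,0,0],"rotation":[0,0,0.1],"claw":255},{"travel":[0,0,0],"rotation":[0,0,0.2],"claw":255},{"travel":[0,0,0],"rotation":[0,0,0.3],"claw":255},{"travel":[0,0,0],"rotation":[0,0,0.38],"claw":255},{"travel":[0,0,0],"rotation":[0,0,0.38],"claw":255}]'
python3 -c "
from h import *
s=r.read_state();print(s['moment'],s['eef_rot'])"
python3 -m crank '[{"travel":[0,0,0],"rotation":[0,0,0.05],"claw":255},{"travel":[0,0,0],"rotation":[0,0,0.1],"claw":255},{"travel":[0,0,0],"rotation":[0,0,0.1],"claw":255},{"travel":[0,0,0],"rotation":[0,0,0.1],"claw":255},{"travel":[0,0,0],"rotation":[0,0,0.1],"claw":255}]'
python3 -c "
from h import *
s=r.read_state();print(s['moment'],s['eef_rot'])"
```

```text
t: 18.95
ee_pos: [0.6145, -0.0348, 0.124]
eef_rot: [0.0, 0.981, 0.192, -0.001]
contact_force: [-4.8, -1.6, 8.5]
finger_gap: 0.35
grasp_force: 59.5
[-0.26559607  1.07816468 -0.02205046] [ 2.16712827e-04  9.81414853e-01  1.91896212e-01 -8.26525708e-04]
t: 19.58
ee_pos: [0.6144, -0.0347, 0.124]
eef_rot: [-0.0, 0.99, 0.143, -0.001]
contact_force: [-5.3, -0.9, 7.9]
finger_gap: 0.351
grasp_force: 59.6
[-0.26372388  1.03769242 -0.00148567] [-3.22163616e-06  9.89742603e-01  1.42859745e-01 -8.20947042e-04]
```

```bash

python3 -m crank '[{"travel":[0,0,0],"rotation":[0,0,0.05],"claw":255},{"travel":[0,0,0],"rotation":[0,0,0.1],"claw":255},{"travel":[0,0,0],"rotation":[0,0,0.1],"claw":255},{"travel":[0,0,0],"rotation":[0,0,0.1],"claw":255},{"travel":[0,0,0],"rotation":[0,0,0.1],"claw":255}]'
python3 -c "
from h import *
s=r.read_state();print(s['moment'],s['eef_rot'])"
python3 -m crank '[{"travel":[0,0,0],"rotation":[0,0,0.05],"claw":255},{"travel":[0,0,0],"rotation":[0,0,0.1],"claw":255},{"travel":[0,0,0],"rotation":[0,0,0.1],"claw":255},{"travel":[0,0,0],"rotation":[0,0,0.1],"claw":255},{"travel":[0,0,0],"rotation":[0,0,0.1],"claw":255}]'
python3 -c "
from h import *
s=r.read_state();print(s['moment'],s['eef_rot'])"
```

```text
t: 20.2
ee_pos: [0.6144, -0.0346, 0.124]
eef_rot: [-0.0, 0.996, 0.093, -0.001]
contact_force: [-5.2, -1.2, 7.8]
finger_gap: 0.349
grasp_force: 59.5
[-0.26485708  1.10829653 -0.01283357] [-4.79473449e-05  9.95635987e-01  9.33181678e-02 -8.35475424e-04]
t: 20.82
ee_pos: [0.6144, -0.0346, 0.124]
eef_rot: [-0.0, 0.999, 0.043, -0.001]
contact_force: [-4.6, 0.2, 8.7]
finger_gap: 0.348
grasp_force: 59.5
[-0.19469298  1.12432892  0.02866978] [-1.02604613e-04  9.99054388e-01  4.34697914e-02 -8.34356142e-04]
```

```bash

python3 -m crank '[{"travel":[0,0,0],"rotation":[0,0,0.05],"claw":255},{"travel":[0,0,0],"rotation":[0,0,0.1],"claw":255},{"travel":[0,0,0],"rotation":[0,0,0.1],"claw":255},{"travel":[0,0,0],"rotation":[0,0,0.1],"claw":255},{"travel":[0,0,0],"rotation":[0,0,0.1],"claw":255}]'
python3 -c "
from h import *
s=r.read_state();print(s['moment'],s['eef_rot'])"
python3 -m crank '[{"travel":[0,0,0],"rotation":[0,0,0.05],"claw":255},{"travel":[0,0,0],"rotation":[0,0,0.1],"claw":255},{"travel":[0,0,0],"rotation":[0,0,0.1],"claw":255},{"travel":[0,0,0],"rotation":[0,0,0.1],"claw":255},{"travel":[0,0,0],"rotation":[0,0,0.1],"claw":255}]'
python3 -c "
from h import *
s=r.read_state();print(s['moment'],s['eef_rot'])"
```

```text
t: 21.45
ee_pos: [0.6143, -0.0344, 0.124]
eef_rot: [-0.0, 1.0, -0.006, -0.001]
contact_force: [-5.6, -1.0, 9.0]
finger_gap: 0.351
grasp_force: 59.6
[-0.13204154  1.17049193  0.02179873] [-1.75515718e-04  9.99979252e-01 -6.37055938e-03 -9.38071889e-04]
t: 22.08
ee_pos: [0.6142, -0.0343, 0.124]
eef_rot: [-0.0, 0.998, -0.056, -0.001]
contact_force: [-5.7, -0.2, 8.5]
finger_gap: 0.349
grasp_force: 59.6
[-0.18409572  1.2371938   0.12375815] [-1.69967825e-04  9.98427594e-01 -5.60451681e-02 -1.11767114e-03]
```

The moment has jumped to 0.12 N·m, so the dial appears caught. I'll ease back, release, rise and look.

```bash

python3 -m crank '[{"travel":[0,0,0],"rotation":[0,0,-0.06],"claw":255},{"travel":[0,0,0],"rotation":[0,0,-0.12],"claw":255},{"travel":[0,0,0],"rotation":[0,0,-0.12],"claw":150},{"travel":[0,0,0],"rotation":[0,0,-0.12],"claw":80},{"travel":[0,0,0],"rotation":[0,0,-0.12],"claw":60}]'
python3 -m crank '[{"travel":[0,0,-0.04],"rotation":[0,0,0],"claw":0},{"travel":[0,0,-0.09],"rotation":[0,0,0],"claw":0},{"travel":[-0.04,0,-0.11],"rotation":[0,0,0],"claw":0},{"travel":[-0.065,0,-0.11],"rotation":[0,0,0],"claw":0},{"travel":[-0.065,0,-0.11],"rotation":[0,0,0],"claw":0}]'
python3 -m crank '[{"travel":[0,0,0],"rotation":[0,0,0],"claw":0},{"travel":[0,0,0],"rotation":[0,0,0],"claw":0},{"travel":[0,0,0],"rotation":[0,0,0],"claw":0},{"travel":[0,0,0],"rotation":[0,0,0],"claw":0},{"travel":[0,0,0],"rotation":[0,0,0],"claw":0}]'
python3 - <<'E'
from h import *
import cv2
m=cam("wrist");im=r.snapshot("wrist");cv2.imwrite("pics/w7.png",im[:,:,::-1])
for n,z in [("dial_grip",.115),("shackle",.084),("lock",.068),("vise",0)]:
    for d in r.pinpoint("wrist",n)[:2]: print(n,np.round(d["at"],1),round(d["confidence"],2),onplane(0,d["at"],z,m).round(4))
print(r.read_state()["qpos"].round(2))
E
```

```text
t: 22.7
ee_pos: [0.6159, -0.034, 0.1219]
eef_rot: [-0.0, 1.0, 0.003, 0.0]
contact_force: [-0.4, 0.5, -0.8]
finger_gap: 0.762
grasp_force: 0.0
t: 23.32
ee_pos: [0.5493, -0.0347, 0.2325]
eef_rot: [-0.0, 1.0, 0.003, -0.0]
contact_force: [0.8, -0.6, 0.3]
finger_gap: 1.005
grasp_force: 0.0
t: 23.95
ee_pos: [0.5507, -0.0348, 0.2318]
eef_rot: [-0.0, 1.0, 0.003, -0.0]
contact_force: [-0.1, 0.8, -0.2]
finger_gap: 1.003
grasp_force: 0.0
dial_grip [126.6 319.6] 0.74 [ 0.6125 -0.0344  0.115 ]
lock [114.7 319.6] 0.86 [ 0.6166 -0.0343  0.068 ]
[-0.06  0.48  0.12  1.74 -0.07  0.93 -1.47]
```

View pics/w7.png

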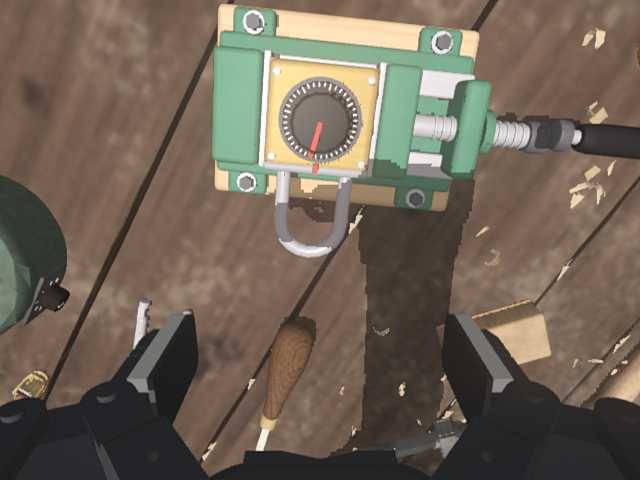

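The mark tip at (313,158) meets the index at (315,167) within about 0.1 rad, so it's in the notch play. The shackle legs are near columns 282 and 347 at row 190, with the bow bottom at row 250.

```bash

python3 - <<'E'
from h import *
m=cam("wrist")
for a in [(195,281),(195,346),(254,312),(245,312)]:print(a,onplane(0,a,.084,m).round(4))
p=np.array([.5577,-.0297,.084]);print(proj(0,p,m))
yaw=-4.3;go([.5577,-.0297,.082],yaw)
E
```

```text
(195, 281) [ 0.5662 -0.0094  0.084 ]
(195, 346) [ 0.5666 -0.052   0.084 ]
(254, 312) [ 0.5249 -0.0298  0.084 ]
(245, 312) [ 0.5315 -0.0298  0.084 ]
[207.81276339 311.93985952]
travel [0.0071, -0.005, 0.15] rot [-0.0, -0.0, 0.082]
```

```bash

python3 -m crank '[{"travel":[0.007,-0.005,0.04],"rotation":[0,0,0.082],"claw":0},{"travel":[0.007,-0.005,0.09],"rotation":[0,0,0.082],"claw":0},{"travel":[0.007,-0.005,0.13],"rotation":[0,0,0.082],"claw":0},{"travel":[0.007,-0.005,0.15],"rotation":[0,0,0.082],"claw":30},{"travel":[0.007,-0.005,0.15],"rotation":[0,0,0.082],"claw":30}]'
python3 -m crank '[{"travel":[0,0,0],"rotation":[0,0,0],"claw":80},{"travel":[0,0,0],"rotation":[0,0,0],"claw":255},{"travel":[0,0,0],"rotation":[0,0,0],"claw":255},{"travel":[0,0,0],"rotation":[0,0,0],"claw":255},{"travel":[0,0,0],"rotation":[0,0,0],"claw":255}]'
```

```text
t: 24.82
ee_pos: [0.5565, -0.0296, 0.0805]
eef_rot: [-0.0, 0.999, -0.038, -0.002]
contact_force: [0.3, 0.1, 0.3]
finger_gap: 0.884
grasp_force: 0.0
t: 25.45
ee_pos: [0.5586, -0.0298, 0.0834]
eef_rot: [-0.0, 0.999, -0.038, 0.002]
contact_force: [-0.7, 0.0, 6.6]
finger_gap: 0.551
grasp_force: 61.0
```

```bash

python3 -m crank '[{"travel":[-0.003,0,0],"rotation":[0,0,0],"claw":255},{"travel":[-0.006,0,0],"rotation":[0,0,0],"claw":255},{"travel":[-0.009,0,0],"rotation":[0,0,0],"claw":255},{"travel":[-0.012,0,0],"rotation":[0,0,0],"claw":255},{"travel":[-0.012,0,0],"rotation":[0,0,0],"claw":255}]'
```

```text
t: 26.08
ee_pos: [0.5455, -0.0289, 0.0823]
eef_rot: [0.0, 0.999, -0.038, 0.0]
contact_force: [2.5, 0.6, 6.5]
finger_gap: 0.551
grasp_force: 61.3
```

```bash

python3 -m crank '[{"travel":[-0.01,0,0],"rotation":[0,0,0],"claw":255},{"travel":[-0.022,0,0],"rotation":[0,0,0],"claw":255},{"travel":[-0.036,0,0],"rotation":[0,0,0],"claw":255},{"travel":[-0.05,0,0],"rotation":[0,0,0],"claw":255},{"travel":[-0.07,0,0],"rotation":[0,0,0],"claw":255}]'
python3 -m crank '[{"travel":[-0.01,0,0],"rotation":[0,0,0],"claw":255},{"travel":[-0.015,0,0],"rotation":[0,0,0],"claw":255},{"travel":[-0.015,0,-0.01],"rotation":[0,0,0],"claw":255},{"travel":[-0.015,0,-0.04],"rotation":[0,0,0],"claw":255},{"travel":[-0.015,0,-0.08],"rotation":[0,0,0],"claw":255}]'
python3 -m crank '[{"travel":[0,0,-0.035],"rotation":[0,0,0],"claw":255},{"travel":[0,0,-0.065],"rotation":[0,0,0],"claw":255},{"travel":[0,0,-0.085],"rotation":[0,0,0],"claw":255},{"travel":[0,0,-0.09],"rotation":[0,0,0],"claw":255},{"travel":[0,0,-0.09],"rotation":[0,0,0],"claw":255}]'
python3 -m crank '[{"travel":[0,0,0],"rotation":[0,0,0],"claw":255},{"travel":[0,0,0],"rotation":[0,0,0],"claw":255},{"travel":[0,0,0],"rotation":[0,0,0],"claw":255},{"travel":[0,0,0],"rotation":[0,0,0],"claw":255},{"travel":[0,0,0],"rotation":[0,0,0],"claw":255}]'
python3 - <<'E'
from h import *
import cv2
a=r.snapshot("wrist");b=r.snapshot("scene")
cv2.imwrite("pics/w8.png",np.hstack([cv2.resize(a,(400,300)),cv2.resize(b,(400,300))])[:,:,::-1])
E
```

```text
t: 26.7
ee_pos: [0.4705, -0.0231, 0.0804]
eef_rot: [-0.0, 0.999, -0.038, -0.005]
contact_force: [-0.6, -0.5, -0.9]
finger_gap: 0.551
grasp_force: 61.5
t: 27.32
ee_pos: [0.4608, -0.0225, 0.1628]
eef_rot: [0.0, 0.999, -0.038, -0.001]
contact_force: [0.4, 0.7, -0.2]
finger_gap: 0.548
grasp_force: 61.8
t: 27.95
ee_pos: [0.4607, -0.0224, 0.2519]
eef_rot: [-0.0, 0.999, -0.038, 0.0]
contact_force: [0.1, -0.1, -0.9]
finger_gap: 0.543
grasp_force: 61.8
t: 28.58
ee_pos: [0.4608, -0.0225, 0.2519]
eef_rot: [-0.0, 0.999, -0.038, -0.0]
contact_force: [-0.3, 0.6, -1.0]
finger_gap: 0.552
grasp_force: 61.8
```

View pics/w8.png

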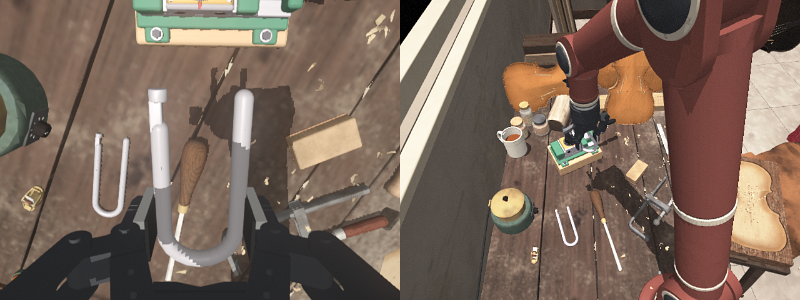

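The short shackle is held across both legs (legs up to rows 90–125 in the left half), clear of the vise at z≈0.25. The lock and the bystanders are in place, so I'm handing the job in.

```bash
python3 -c "
from bench import r
print(r.close_job())"
```

```text
the job is handed in; nothing more can be done
None
```

The job is handed in: the lock is clamped in the vise, the dial is caught in its notch, and the short shackle is out and held at z ≈ 0.25 m, clear of lock and vise, with the bystanders untouched. The hand-in returned no verdict.

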